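# Clamp a remote control in the repair fixture

### The job

Gently slide the remote control along the channel of the grey repair fixture until its end rests against the dark steel stop. Then push the red handle of the toggle clamp down past its dead point, so that the clamp stays locked by itself with its rubber pad holding the remote down. Push both with a light, feeling hand, never driving the handle hard onto its stop, and leave the other things where they are.

Things in the scene. Friction and masses are not known exactly. Their poses are not given: they have to be found in the camera images.
- fixture: fixed grey plate 300 x 155 x 12 mm on 6 mm rubber feet, with channel, stop and toggle clamp. Origin on its underside below the channel's centre line; +x along the channel to the stop, z up. Plate x -160 to 140, y -113 to 42 mm. White rails 10 mm high, inner faces y = +-26, x -40 to 110 mm. Clamp bracket x 20 to 80, y -113 to -41, up to z 85 mm; pad arm over the channel, tip up to z 125; handle to -y
- remote: loose black remote control 192 x 48 x 19 mm, 0.09 to 0.17 kg, flat on the plate, 2 mm play to each rail. Origin: centre of its underside; long axis x along the channel, +x end towards the stop. It starts 30 to 55 mm short of the stop, its -x end out of the rails over the open plate
- stop_face (a point): point on the face of the dark steel stop (72 mm wide, 24 mm high) that the remote's end must meet: on the channel's centre line, 120 mm along +x from the fixture's origin, 9.5 mm above the plate
- handle_grip (a point): middle of the red grip's upper face, 105 mm from the axle. Grip 22 mm wide, 13 thick, 54 to 128 mm from the axle. Pushed here square to the lever, the handle first needs under 3 N; over the last 25 deg before the dead point up to about 7 N, falling to nothing there; then the clamp draws it on by itself 3 to 4 deg to the hard stop. Let go short of the dead point it springs back
- tip_cleaner: cream round pot 82 mm across, 56 mm high, bystander; origin at the centre of its underside
- solder_spool: spool of solder with dark blue flanges, 52 mm across, 35 mm high, bystander; origin at the centre of its underside
- cutters: blue-handled pliers 122 x 44 mm, 11 mm high, bystander; origin at the centre of the underside
- tape: black roll of tape 55 mm across, 19 mm high, bystander; origin at the centre of its underside
- clamp_handle: red handle on a steel lever. Origin on its level axle, 30 mm above the counter; x = axle, parallel to fixture x; -y out along the lever; z out of its upper face. Starts part open, 44 to 80 deg above level; closes downwards to a hard stop 0 to 25 deg above level. Its serrated hub is set anyhow within 13 deg, so the angles of dead point and stop are not known from its pose: they must be felt
- clamp_pad: black rubber pad (22 mm across) on a stiff sprung spindle near the end of the pad arm. Origin on the spindle at the arm; the pad's lower face lies 55 mm from it along -z. When locked it presses with 30 to 45 N on the remote's top

How it is judged:
By the outcome, as a careful person would: the job done as asked, in the order asked, and still so for the second after the job is handed in, with the robot touching nothing.
It also fails if it takes over 64 s, if anything falls off the work surface, if the arm or the gripper's body presses on something with over 40 N, if the wrist force passes 120 N, or if a joint passes its speed limit or range.

### The arm

A 6-joint arm with a two-finger parallel gripper is mounted at the origin on a cart in front of the work surface, level with it; the furniture and walls round the work are solid. World frame = base frame: x ahead of the robot, y to its left, z up, the work surface at z = 0. Lengths are in m, angles in degrees, forces in N, time in s.
With the tool pointing down it reaches from about 0.3 to 0.75 m from the base axis. Payload 8.5 kg.
Tool frame: the origin (TCP) lies between the finger pads; the fingertips stand env.finger_overhang ahead of it and the grasp point (between the pads) lies 2 mm behind it (env.finger_overhang is the distance from the TCP to the fingertips, in m); z points along the fingers, y is the line along which they close (so a half turn about z gives the same grasp; the last joint's range is limited). The gripper opens to 85 mm and grips with 20 to 120 N. Pads are 22 mm wide; open, the fingers measure 114 mm over their backs; the gripper's body (76 mm by 85 mm) begins 54 mm behind the grasp point. The pads swing forward as they close: fully open they stand 13 mm farther back than shut.
Start: joints at [54.414, 21.807, 74.336, -0, 83.858, -12.336], TCP at [0.217, 0.505, 0.248] pointing down, gripper open.
Joint ranges: [-178.18, 178.18], [-50.72, 133.34], [12.68, 142.11], [-81.47, 261.47], [9.98, 163.14], [-165.26, 165.26]. Speed limits (degrees/s): [136.94, 136.94, 180, 180, 180, 180].

### API

Orientations are given as a 3x3 rotation matrix whose columns are the frame's x, y, z axes.
In Python, from rig import env gives the robot as it stands. The module is installed in compiled form; this text tells all that it offers.
- The arm moves only by the tool jog_arm, never from a script. Its arguments are lists of equal length, an entry for each row: "hand": the finger opening in m, from 0 to 0.0854; "travel": the shift along the world's x, y, z in m, a list of three; "yaw": the turn about the world's z in rad. A call has exactly 5 rows; each row shifts and turns the commanded pose from where the row before left it; what a row does not reach is not made up. A row lasts 1/8 s, in which the tool goes at most 62.5 mm and 10.7 degrees, less where a joint would pass 70% of its speed; a pose out of reach is approached as far as the arm can. A call is refused whole if a number of a shift passes 0.0625 or a number of a turn 0.188, either way. A call with a gripper value outside its range is refused whole. The fingers move at their own pace and stop on an object; "grip_force" is the grip in N (left out, the last holds). Time passes only in rows, so rows that do not move let the fingers close, or fill a call up. It gives the time, the measured TCP pose, the force, the opening and the grip force at its end, in the units of the state.
- env.observe(): the state, without advancing time (a new reading comes with each control period).
- env.get_image(name): name is "side" or "top" or "wrist"; returns the picture (400x640x3 uint8, red, green, blue); there is no depth.
- env.calibration(name): a dict with "fx", "fy", "cx", "cy" (pixels), "position" and "rotation" of the camera in the world; the wrist camera has in their place "hand_eye" (4x4, takes a point from camera to tool coordinates, whose origin is the TCP and whose axes are the flange's). Camera axes: x right, y down, z forward; pixel columns grow to the right and rows downward; lengths in m; the calibration is good to about 2 mm. A picture is of the moment at which its call begins: read the wrist's pose just before it. calibration takes no time and is no camera call.
- env.close_job(): hands the job in; it is judged then, once.
The state is a dict: "time_s": time; "q": joint angles; "qvel": joint speeds; "joint_efforts": joint torques, N m; "position": TCP position; "tool_rot": TCP orientation; "ft_force": force on the tool from outside, world axes, zero at the start; "wrist_torque": the same for the moment, N m; "grip_width": finger opening in m; "gripper_force": force on a finger pad.
Only numpy, scipy, OpenCV 4.12 (cv2) and the standard library are available. Lean on these libraries where they do the work, as an engineer would, in place of code of your own. Each camera call takes 0.05 s, during which the arm holds its last target. There are 200 camera calls.

## Working session

There is one attempt and no reset: what is moved stays moved. The work goes in short steps, Python scripts to look and compute and a tool call to move; the robot and the scene stay as the last step left them, time stands still between calls to the robot, and variables do not carry over. Pictures are saved under pics/ and viewed, at most 10 in all, crops included, and the job is handed in when it is done.

Besides the shell and the picture viewer there is one more tool, called after ">>>" as name([rows], argument=value, ...), one row to a line, values as JSON. jog_arm: Moves the arm, as the interface text tells. Its arguments: {"type":"object","properties":{"hand":{"type":"array"},"travel":{"type":"array"},"yaw":{"type":"array"},"grip_force":{"type":"number"}},"required":["hand","travel","yaw"]}

```bash
mkdir -p pics; python3 - <<'E'
from rig import env
import cv2, numpy as np
for n in ("side","top"):
    im=env.get_image(n); cv2.imwrite(f"pics/{n}0.png",im[:,:,::-1])
    c=env.calibration(n); print(n,{k:np.round(v,3).tolist() for k,v in c.items()})
s=env.observe(); print(s); print(env.finger_overhang); print(env.calibration("wrist"))
E
```

```text
side {'fx': 492.504, 'fy': 492.504, 'cx': 312.882, 'cy': 198.66, 'position': [0.236, -1.256, 0.903], 'rotation': [[0.965, -0.138, 0.225], [-0.263, -0.559, 0.786], [0.017, -0.818, -0.575]]}
top {'fx': 381.523, 'fy': 381.523, 'cx': 321.043, 'cy': 201.003, 'position': [0.463, -0.171, 1.417], 'rotation': [[0.029, -0.996, 0.081], [-1.0, -0.03, -0.003], [0.006, -0.081, -0.997]]}
{'time_s': 0.1, 'q': array([ 5.44141039e+01,  2.18378334e+01,  7.43780281e+01,  4.56539845e-04,
        8.38575338e+01, -1.23358371e+01]), 'qvel': array([-0.01352283, -0.16386715, -0.00462805,  0.04645032,  0.01378202,
       -0.01805395]), 'joint_efforts': array([ 3.45046326e-03, -4.49218726e+01, -2.31657797e+01, -1.49793600e-04,
        3.67549947e-03,  2.32748715e-05]), 'position': array([0.21697452, 0.50514456, 0.24778093]), 'tool_rot': array([[-9.18790359e-01,  3.94745121e-01, -7.51879262e-04],
       [ 3.94745737e-01,  9.18789817e-01, -1.03714607e-03],
       [ 2.81410659e-04, -1.24972094e-03, -9.99999180e-01]]), 'ft_force': array([ 0.69229908, -0.13221119, -0.28832982]), 'wrist_torque': array([-0.01921257, -0.07956788, -0.01072102]), 'gripper_force': 0.0, 'grip_width': 0.08540946740297331}
0.017
{'fx': 278.1870963432159, 'fy': 278.1870963432159, 'cx': 318.43159618820056, 'cy': 196.13202821347286, 'hand_eye': array([[ 4.65342334e-04, -9.56609417e-01, -2.91372968e-01,
         7.43165680e-02],
       [ 9.99999744e-01,  2.86599419e-04,  6.56129881e-04,
        -1.00404450e-03],
       [-5.44152699e-04, -2.91373199e-01,  9.56609305e-01,
        -1.25284149e-01],
       [ 0.00000000e+00,  0.00000000e+00,  0.00000000e+00,
         1.00000000e+00]])}
```

View pics/top0.png

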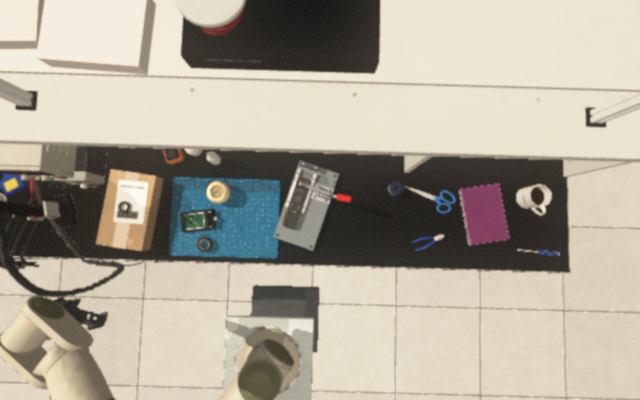

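View pics/side0.png

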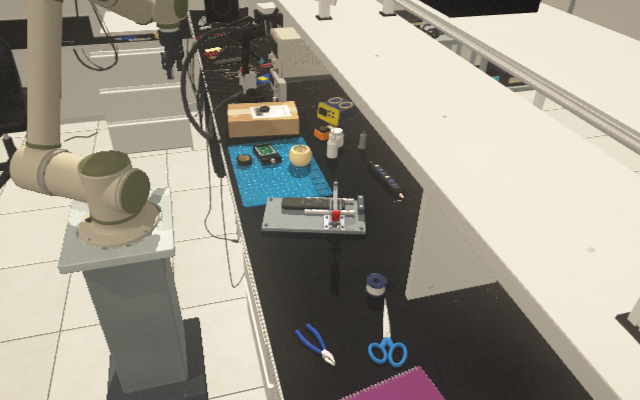

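The top view shows the grey fixture around px (308,205), its stop end up (+x) and the red handle at (343,198) pointing to −y. The side view confirms it: fixture at (315,215), red grip end-on at (336,215), and an overhanging shelf behind. I'll work out rough positions.

```bash
cat > h.py <<'E'
from rig import env
import cv2, numpy as np
def cam(n):
    c=env.calibration(n); K=[c[k] for k in("fx","fy","cx","cy")]
    if n=="wrist":
        s=env.observe(); T=c["hand_eye"]; R=s["tool_rot"]@T[:3,:3]; p=s["position"]+s["tool_rot"]@T[:3,3]
    else: R,p=c["rotation"],np.array(c["position"])
    return K,np.array(R),np.array(p)
def ray(C,u,v):
    K,R,p=C; d=R@np.array([(u-K[2])/K[0],(v-K[3])/K[1],1]); return p,d/np.linalg.norm(d)
def onz(C,u,v,z):
    p,d=ray(C,u,v); return p+d*(z-p[2])/d[2]
def tri(rays):
    A=np.zeros((3,3));b=np.zeros(3)
    for p,d in rays:
        M=np.eye(3)-np.outer(d,d);A+=M;b+=M@p
    return np.linalg.solve(A,b)
def proj(C,X):
    K,R,p=C; c=R.T@(np.array(X)-p); return np.array([K[0]*c[0]/c[2]+K[2],K[1]*c[1]/c[2]+K[3]])
def shot(n,name):
    C=cam(n); im=env.get_image(n)[:,:,::-1].copy(); cv2.imwrite(f"pics/{name}.png",im); return C,im
E
python3 - <<'E'
from h import *
C=cam("top");S=cam("side")
for nm,u,v,z in [("c1",299,160,.018),("c2",340,170,.018),("c3",276,237,.018),("c4",315,250,.018),("pot",218,191,.05),("spool",395,188,.03),("tape",205,244,.019),("shelfedge",300,155,.0)]:
    print(nm,onz(C,u,v,z).round(3))
print("handle",tri([ray(C,343,198),ray(S,336,215)]).round(3))
E
python3 - <<'E'
import cv2
im=cv2.imread('pics/top0.png')[145:260,260:370]
a=cv2.resize(im,None,fx=5,fy=5,interpolation=cv2.INTER_CUBIC)
cv2.imwrite('pics/topc.png',a[:, :])
E
```

```text
c1 [ 0.727 -0.089  0.018]
c2 [ 0.694 -0.243  0.018]
c3 [ 0.44  -0.015  0.018]
c4 [ 0.398 -0.159  0.018]
pot [0.6   0.196 0.05 ]
spool [ 0.632 -0.445  0.03 ]
tape [0.408 0.242 0.019]
shelfedge [ 0.75  -0.092  0.   ]
handle [ 0.586 -0.252  0.104]
```

View pics/topc.png

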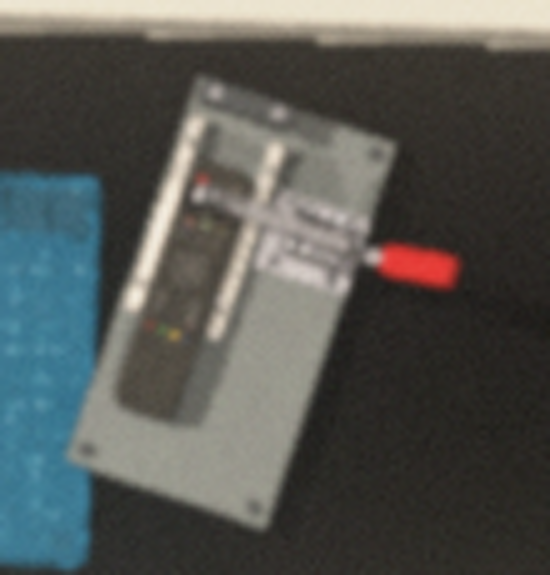

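The crop shows the remote (near end at crop ~(160,415)) between the white rails, the pad arm tip at ~(200,190), the dark stop at ~(250,105), and the grip at ~(420,265). The fixture yaw is about −15° and its origin near (0.584, −0.095). Next I'll move over it, with the tool y-axis along fixture y.

>>> jog_arm([
  [0.022, -0.056, 0],
  [0.022, -0.056, 0],
  [0.022, -0.056, 0],
  [0.022, -0.056, 0],
  [0.022, -0.056, 0],
], hand=[0.0854, 0.0854, 0.0854, 0.0854, 0.0854], yaw=[0.0145, 0.0145, 0.0145, 0.0145, 0.0145])

```text
time_s: 0.72
position: [0.3273, 0.2236, 0.2483]
tool_rot: [[-0.945, 0.326, 0.0], [0.326, 0.945, -0.0], [-0.0, -0.0, -1.0]]
ft_force: [0.3, 0.7, -0.2]
grip_width: 0.0855
gripper_force: 0.0
```

>>> jog_arm([
  [0.022, -0.056, 0],
  [0.022, -0.056, 0],
  [0.022, -0.056, 0],
  [0.022, -0.056, 0],
  [0.022, -0.056, 0],
], hand=[0, 0, 0, 0, 0], yaw=[0.0145, 0.0145, 0.0145, 0.0145, 0.0145])

```text
time_s: 1.35
position: [0.4374, -0.0567, 0.2482]
tool_rot: [[-0.966, 0.258, -0.0], [0.258, 0.966, 0.0], [0.0, 0.0, -1.0]]
ft_force: [1.0, 0.8, -0.5]
grip_width: 0.0002
gripper_force: 0.0
```

>>> jog_arm([
  [0.01, -0.01, 0],
  [0, 0, 0],
  [0, 0, 0],
  [0, 0, 0],
  [0, 0, 0],
], hand=[0, 0, 0, 0, 0], yaw=[0, 0, 0, 0, 0])

```text
time_s: 1.98
position: [0.4469, -0.0639, 0.2485]
tool_rot: [[-0.966, 0.257, 0.0], [0.257, 0.966, -0.0], [-0.0, -0.0, -1.0]]
ft_force: [0.4, -0.7, 0.3]
grip_width: 0.0002
gripper_force: 0.0
```

```bash
python3 - <<'E'
from h import *
C,im=shot("wrist","w1"); np.savez("w1.npz",K=C[0],R=C[1],p=C[2]); s=env.observe(); print(s["time_s"],s["position"].round(4),s["tool_rot"].round(3).tolist(),s["grip_width"],s["ft_force"])
E
```

```text
2.025 [ 0.4469 -0.0641  0.2485] [[-0.966, 0.257, 0.0], [0.257, 0.966, -0.0], [-0.0, 0.0, -1.0]] -0.00026811749476884846 [-0.14195835  0.29054718  0.24503224]
```

View pics/w1.png

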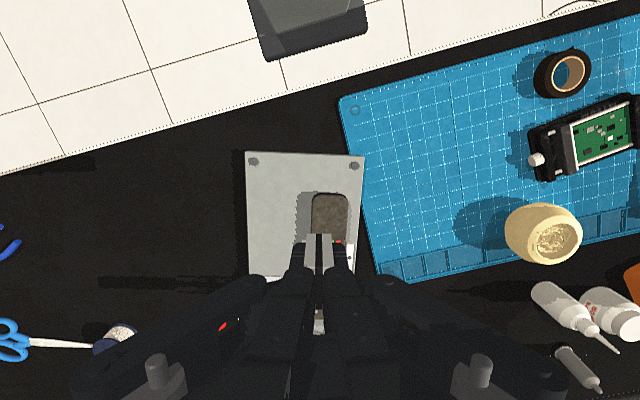

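The wrist picture shows the plate's −x edge from (246,152) to (365,156), the remote's −x end at about (330,193) spanning cols 311–348, and the gripper hiding the rest.

```bash
python3 - <<'E'
from h import *
d=np.load("w1.npz"); C=(d["K"],d["R"],d["p"]); T=cam("top")
for n,u,v,z in [("pl -x-y",245,152,.018),("pl -x+y",366,156,.018),("rem endL",316,195,.037),("rem end",330,193,.037),("rem endR",344,195,.037),("edgeL",312,225,.037),("edgeR",348,225,.037)]:
    print(n,onz(C,u,v,z).round(4))
# top corners refined from crop px/5
g=lambda u,v,z: onz(T,260+u/5-.4,145+v/5-.4,z).round(4)
for n,u,v,z in [("+x+y",196,75,.018),("+x-y",396,143,.018),("-x+y",68,458,.018),("-x-y",268,528,.018),("remL",120,398,.037),("remR",180,418,.037)]: print(n,g(u,v,z))
# red grip in wrist/top/side
for nm in("top","side"):
    im=cv2.imread(f"pics/{nm}0.png").astype(int); m=((im[:,:,2]>150)&(im[:,:,1]<90)&(im[:,:,0]<90)).astype(np.uint8)
    n,l,st,c=cv2.connectedComponentsWithStats(m)
    for i in range(1,n):
        if st[i,4]>15: print(nm,st[i],c[i].round(1)); 
E
```

```text
pl -x-y [ 0.3987 -0.1488  0.018 ]
pl -x+y [ 0.4432 -0.0007  0.018 ]
rem endL [ 0.4717 -0.0745  0.037 ]
rem end [ 0.4737 -0.0568  0.037 ]
rem endR [ 0.4808 -0.0403  0.037 ]
edgeL [ 0.5099 -0.0902  0.037 ]
edgeR [ 0.522  -0.0447  0.037 ]
+x+y [ 0.7288 -0.0887  0.018 ]
+x-y [ 0.6823 -0.2384  0.018 ]
-x+y [ 0.4431 -0.0049  0.018 ]
-x-y [ 0.3966 -0.1524  0.018 ]
remL [ 0.4876 -0.0429  0.037 ]
remR [ 0.4744 -0.0867  0.037 ]
top [336 194  15   8  88] [343.2 197.7]
side [332 211   8   4  29] [335.6 212.4]
```

>>> jog_arm([
  [-0.005, 0.0185, -0.04],
  [0, 0, -0.05],
  [0, 0, -0.05],
  [0, 0, -0.04],
  [0, 0, 0],
], hand=[0, 0, 0, 0, 0], yaw=[-0.031, 0, 0, 0, 0])

```text
time_s: 2.65
position: [0.441, -0.0456, 0.0668]
tool_rot: [[-0.958, 0.287, -0.005], [0.287, 0.958, 0.002], [0.005, 0.0, -1.0]]
ft_force: [0.8, 0.1, 0.2]
grip_width: 0.0003
gripper_force: 0.0
```

>>> jog_arm([
  [0, 0, -0.015],
  [0, 0, -0.012],
  [0, 0, 0],
  [0, 0, 0],
  [0, 0, 0],
], hand=[0, 0, 0, 0, 0], yaw=[0, 0, 0, 0, 0])

```text
time_s: 3.28
position: [0.4424, -0.0463, 0.0419]
tool_rot: [[-0.958, 0.288, 0.001], [0.288, 0.958, -0.0], [-0.001, -0.0, -1.0]]
ft_force: [0.6, 0.3, -0.8]
grip_width: -0.0001
gripper_force: 0.0
```

```bash
python3 - <<'E'
from h import *
C,im=shot("wrist","w2"); s=env.observe(); print(s["time_s"],s["position"].round(4),s["tool_rot"][:,1].round(3),s["ft_force"].round(2))
print("grip centroid",tri([ray(cam("top"),343.2,197.7),ray(cam("side"),335.6,212.4)]).round(4))
E
```

```text
3.325 [ 0.4423 -0.0462  0.0417] [ 0.288  0.958 -0.   ] [-0.02  0.08  0.32]
grip centroid [ 0.585  -0.2516  0.1129]
```

View pics/w2.png

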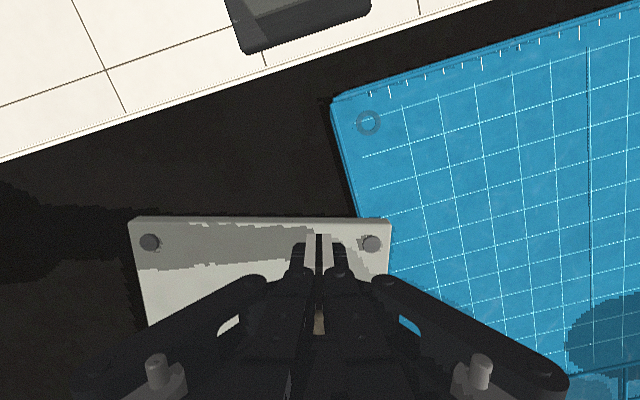

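The picture shows the closed fingers at (318,260) standing over the plate behind the remote, clear of it, between the plate's corner screws. Now I'll push along ex in small steps.

>>> jog_arm([
  [0.00383, -0.00115, 0],
  [0.00383, -0.00115, 0],
  [0.00383, -0.00115, 0],
  [0.00383, -0.00115, 0],
  [0.00192, -0.00057, 0],
], hand=[0, 0, 0, 0, 0], yaw=[0, 0, 0, 0, 0])

```text
time_s: 3.95
position: [0.4596, -0.0515, 0.0413]
tool_rot: [[-0.958, 0.288, 0.0], [0.288, 0.958, -0.0], [-0.0, -0.0, -1.0]]
ft_force: [-0.3, 0.2, -0.4]
grip_width: 0.0
gripper_force: 0.0
```

>>> jog_arm([
  [0.00192, -0.00057, 0],
  [0.00192, -0.00057, 0],
  [0.00192, -0.00057, 0],
  [0.00192, -0.00057, 0],
  [0.00192, -0.00057, 0],
], hand=[0, 0, 0, 0, 0], yaw=[0, 0, 0, 0, 0])

```text
time_s: 4.58
position: [0.4686, -0.0541, 0.0413]
tool_rot: [[-0.958, 0.288, -0.001], [0.288, 0.958, 0.0], [0.001, 0.0, -1.0]]
ft_force: [-2.1, 0.2, 0.6]
grip_width: 0.0002
gripper_force: 1.0
```

>>> jog_arm([
  [0.00192, -0.00057, 0],
  [0.00192, -0.00057, 0],
  [0.00192, -0.00057, 0],
  [0.00192, -0.00057, 0],
  [0.00192, -0.00057, 0],
], hand=[0, 0, 0, 0, 0], yaw=[0, 0, 0, 0, 0])

```text
time_s: 5.2
position: [0.4787, -0.0571, 0.0413]
tool_rot: [[-0.958, 0.288, 0.0], [0.288, 0.958, -0.0], [-0.0, -0.0, -1.0]]
ft_force: [-1.2, 0.2, 0.4]
grip_width: -0.0002
gripper_force: 0.5
```

>>> jog_arm([
  [0.00192, -0.00057, 0],
  [0.00192, -0.00057, 0],
  [0.00192, -0.00057, 0],
  [0.00192, -0.00057, 0],
  [0.00192, -0.00057, 0],
], hand=[0, 0, 0, 0, 0], yaw=[0, 0, 0, 0, 0])

```text
time_s: 5.82
position: [0.4883, -0.06, 0.0413]
tool_rot: [[-0.958, 0.288, 0.0], [0.288, 0.958, 0.0], [-0.0, 0.0, -1.0]]
ft_force: [-0.3, 0.6, -0.1]
grip_width: -0.0006
gripper_force: 0.3
```

>>> jog_arm([
  [0.00192, -0.00057, 0],
  [0.00192, -0.00057, 0],
  [0.00192, -0.00057, 0],
  [0.00192, -0.00057, 0],
  [0.00192, -0.00057, 0],
], hand=[0, 0, 0, 0, 0], yaw=[0, 0, 0, 0, 0])

```text
time_s: 6.45
position: [0.4979, -0.0628, 0.0413]
tool_rot: [[-0.958, 0.288, -0.0], [0.288, 0.958, 0.0], [0.0, -0.0, -1.0]]
ft_force: [-0.7, 0.1, 0.2]
grip_width: 0.0001
gripper_force: 0.3
```

>>> jog_arm([
  [0.00096, -0.00029, 0],
  [0.00096, -0.00029, 0],
  [0.00096, -0.00029, 0],
  [0.00048, -0.00014, 0],
  [0, 0, 0],
], hand=[0, 0, 0, 0, 0], yaw=[0, 0, 0, 0, 0])

```text
time_s: 7.08
position: [0.5012, -0.0638, 0.0413]
tool_rot: [[-0.958, 0.288, 0.0], [0.288, 0.958, -0.0], [-0.0, 0.0, -1.0]]
ft_force: [-1.0, 1.2, -0.3]
grip_width: 0.0003
gripper_force: 0.2
```

```bash
python3 - <<'E'
from h import *
for i in range(3):
    C,im=shot("side","s1"); s=env.observe(); print(s["position"].round(4),s["ft_force"].round(2))
a=cv2.resize(im[175:245,250:380],None,fx=6,fy=6,interpolation=cv2.INTER_CUBIC); cv2.imwrite("pics/s1c.png",a)
E
```

```text
[ 0.5012 -0.0638  0.0413] [-0.85  1.38 -0.5 ]
[ 0.5012 -0.0638  0.0413] [-0.42  0.74 -0.56]
[ 0.5012 -0.0638  0.0414] [ 0.    0.64 -0.11]
```

View pics/s1c.png

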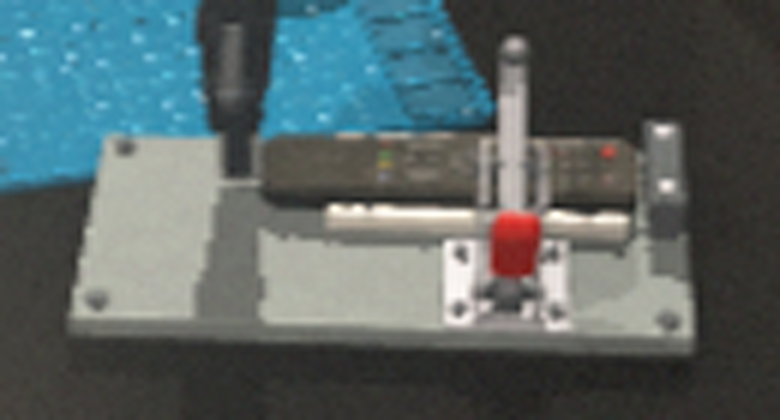

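The side crop shows the finger at (238,160) against the remote's −x end (~265) and the remote's +x end (~638) only a few mm from the stop (~645). I'll continue at 0.5 mm per row.

>>> jog_arm([
  [0.00048, -0.00014, 0],
  [0.00048, -0.00014, 0],
  [0.00048, -0.00014, 0],
  [0.00048, -0.00014, 0],
  [0.00048, -0.00014, 0],
], hand=[0, 0, 0, 0, 0], yaw=[0, 0, 0, 0, 0])

```text
time_s: 7.85
position: [0.5035, -0.0645, 0.0413]
tool_rot: [[-0.958, 0.288, -0.0], [0.288, 0.958, -0.0], [0.0, -0.0, -1.0]]
ft_force: [-1.2, 0.8, 0.8]
grip_width: 0.0001
gripper_force: 0.9
```

>>> jog_arm([
  [0.00048, -0.00014, 0],
  [0.00048, -0.00014, 0],
  [0.00048, -0.00014, 0],
  [0, 0, 0],
  [0, 0, 0],
], hand=[0, 0, 0, 0, 0], yaw=[0, 0, 0, 0, 0])

```text
time_s: 8.48
position: [0.5043, -0.0647, 0.0413]
tool_rot: [[-0.958, 0.288, -0.001], [0.288, 0.958, 0.0], [0.002, -0.0, -1.0]]
ft_force: [-5.2, 1.5, 4.2]
grip_width: 0.0
gripper_force: 2.6
```

The force rose to about 5 N right at the expected place, so the remote is against the stop. I'll back off, lift, and check the shelf height from its screws, seen in both fixed views, before going near it.

>>> jog_arm([
  [-0.002, 0.0006, 0],
  [-0.01, 0.003, 0],
  [0, 0, 0.04],
  [0, 0, 0.05],
  [0, 0, 0.05],
], hand=[0, 0, 0, 0, 0], yaw=[0, 0, 0, 0, 0])

```text
time_s: 9.1
position: [0.4924, -0.0611, 0.1828]
tool_rot: [[-0.958, 0.288, 0.0], [0.288, 0.958, -0.0], [-0.0, 0.0, -1.0]]
ft_force: [0.4, -0.3, -0.9]
grip_width: -0.0001
gripper_force: 0.0
```

```bash
python3 - <<'E'
from h import *
T=cam("top");S=cam("side")
for a,b in [((192,90),(377,55)),((355,95),(445,117)),((537,99),(590,249))]:
    X=tri([ray(T,*a),ray(S,*b)]); print(X.round(3),proj(T,X).round(1),proj(S,X).round(1))
for v in (155,75):
  for z in (.4,.5,.6,.7): print(v,z,onz(T,320,v,z).round(3))
E
```

```text
[0.853 0.197 0.372] [192.3  89.1] [376.2  55.2]
[ 0.855 -0.263  0.368] [355.4  94. ] [443.8 117.3]
[ 0.856 -0.777  0.368] [537.1  98.9] [589.8 249. ]
155 0.4 [ 0.671 -0.168  0.4  ]
155 0.5 [ 0.65  -0.168  0.5  ]
155 0.6 [ 0.63  -0.169  0.6  ]
155 0.7 [ 0.609 -0.169  0.7  ]
75 0.4 [ 0.893 -0.161  0.4  ]
75 0.5 [ 0.851 -0.162  0.5  ]
75 0.6 [ 0.809 -0.163  0.6  ]
75 0.7 [ 0.767 -0.164  0.7  ]
```

>>> jog_arm([
  [0.03, 0.006, 0.01],
  [0.03, 0.006, 0.01],
  [0.024, 0.005, 0],
  [0, 0, 0],
  [0, 0, 0],
], hand=[0, 0, 0, 0, 0], yaw=[0, 0, 0, 0, 0])

```text
time_s: 9.72
position: [0.576, -0.0443, 0.201]
tool_rot: [[-0.958, 0.288, -0.001], [0.288, 0.958, 0.0], [0.001, -0.0, -1.0]]
ft_force: [0.1, -0.1, 0.5]
grip_width: 0.0002
gripper_force: 0.0
```

```bash
python3 - <<'E'
from h import *
C,im=shot("wrist","w3"); np.savez("w3.npz",K=C[0],R=C[1],p=C[2]); s=env.observe(); print(s["position"].round(4))
E
```

```text
[ 0.576  -0.0443  0.2012]
```

View pics/w3.png

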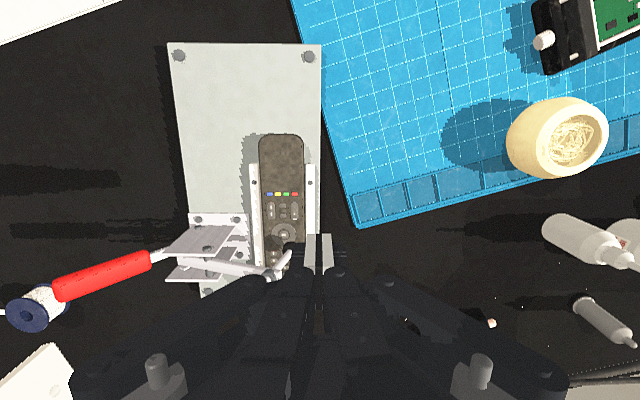

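The view shows the red grip from inner end (150,259) to outer end (57,290), the pad arm over the channel to ~(285,262), and the remote (−x end at row 134) seated between the rails.

```bash
cat >> h.py <<'E'
yawf=np.radians(-16.7); O=np.array([.5838,-.088,0]); EX=np.array([np.cos(yawf),np.sin(yawf),0]); EY=np.array([-EX[1],EX[0],0])
def tof(X): X=np.asarray(X)-O; return np.array([X@EX,X@EY,X[2]])
def tow(f): return O+EX*f[0]+EY*f[1]+np.array([0,0,f[2]])
def onx(C,u,v,xf):
    p,d=ray(C,u,v); return tof(p+d*((xf-(p-O)@EX)/(d@EX)))
E
python3 - <<'E'
from h import *
im=cv2.imread("pics/w3.png").astype(int); d=np.load("w3.npz"); C=(d["K"],d["R"],d["p"])
m=((im[:,:,2]>140)&(im[:,:,1]<80)&(im[:,:,0]<80)).astype(np.uint8)
n,l,st,c=cv2.connectedComponentsWithStats(m); i=1+np.argmax(st[1:,4]); print(st[i],c[i])
pts=np.argwhere(l==i)[:,::-1].astype(np.float32); r=cv2.minAreaRect(pts); b=cv2.boxPoints(r); print(r,b.round(1).tolist())
(cx,cy),(w,h),_=r
ax=np.linalg.svd(pts-pts.mean(0),full_matrices=False)[2][0]; L=max(w,h)/2; 
if ax[0]>0: ax=-ax
inn=np.array([cx,cy])-ax*L; out=np.array([cx,cy])+ax*L
for xf in (.045,.05,.055):
    a,o=onx(C,*inn,xf),onx(C,*out,xf); print(xf,a.round(4),o.round(4),np.degrees(np.arctan2(o[2]-a[2],a[1]-o[1])).round(1),np.linalg.norm(o-a).round(4))
for n,u,v in [("-x-y",167,43),("-x+y",322,44)]: print(n,tof(onz(C,u,v,.018)).round(4))
print("rem end",tof(onz(C,281,134,.037)).round(4))
# top-view check of grip ends
T=cam("top");
print("top grip end",[tof(onz(T,260+u/5-.4,145+v/5-.4,z)).round(4).tolist() for u,v,z in [(378,258,.08),(458,272,.13)]])
E
```

```text
[  51  250  101   52 1099] [ 97.7588717  274.88717015]
((101.60084533691406, 274.0910339355469), (25.629419326782227, 103.65135955810547), 68.62937927246094) [[48.70000076293945, 281.0], [145.1999969482422, 243.3000030517578], [154.5, 267.1000061035156], [58.0, 304.8999938964844]]
0.045 [ 0.045  -0.1302  0.0762] [ 0.045  -0.1759  0.1335] 51.5 0.0733
0.05 [ 0.05   -0.1363  0.0672] [ 0.05   -0.1836  0.1266] 51.5 0.0759
0.055 [ 0.055  -0.1424  0.0582] [ 0.055  -0.1913  0.1197] 51.5 0.0785
-x-y [-0.1595 -0.1114  0.018 ]
-x+y [-0.1587  0.0424  0.018 ]
rem end [-0.0726  0.0007  0.037 ]
top grip end [[0.0457, -0.1291, 0.08], [0.0487, -0.183, 0.13]]
```

The handle is at about 51.5° above level, with the axle at y_f≈−0.100 and the grip at x_f≈0.048. The remote's end at x_f −72.6 mm confirms it is seated. I'll move above the grip and work out the arc waypoints.

>>> jog_arm([
  [0.003, -0.048, 0],
  [0.003, -0.048, 0],
  [0.003, -0.048, 0],
  [0.002, -0.049, 0],
  [0, 0, -0.02],
], hand=[0, 0, 0, 0, 0], yaw=[0, 0, 0, 0, 0])

```text
time_s: 10.4
position: [0.5874, -0.2411, 0.182]
tool_rot: [[-0.956, 0.292, 0.002], [0.292, 0.956, -0.002], [-0.003, -0.001, -1.0]]
ft_force: [0.6, -0.3, -0.7]
grip_width: 0.0002
gripper_force: 0.0
```

```bash
cat > arc.py <<'E'
from h import *
s=env.observe(); print(s["time_s"],s["position"].round(4),tof(s["position"]).round(4),s["ft_force"].round(2))
def tcp(th,xf=.046):
    t=np.radians(th); y=-.100-.105*np.cos(t)+.0065*np.sin(t)+.008; z=.030+.105*np.sin(t)+.0065*np.cos(t)+.017
    return tow((xf,y,z))
if __name__=="__main__":
    for th in range(58,-1,-5): print(th,tcp(th).round(4),((tcp(th-5)-tcp(th))*1000/5).round(2))
E
python3 arc.py
```

```text
10.4 [ 0.5874 -0.2411  0.182 ] [ 0.0474 -0.1456  0.182 ] [ 0.57 -0.26 -0.65]
58 [ 0.587  -0.2374  0.1395] [-0.45 -1.51 -0.94]
53 [ 0.5848 -0.2449  0.1348] [-0.43 -1.42 -1.08]
48 [ 0.5826 -0.252   0.1294] [-0.4  -1.33 -1.2 ]
43 [ 0.5806 -0.2586  0.1234] [-0.37 -1.22 -1.32]
38 [ 0.5788 -0.2648  0.1168] [-0.33 -1.11 -1.43]
33 [ 0.5771 -0.2703  0.1096] [-0.3  -0.98 -1.52]
28 [ 0.5757 -0.2752  0.102 ] [-0.26 -0.85 -1.6 ]
23 [ 0.5744 -0.2795  0.094 ] [-0.21 -0.72 -1.68]
18 [ 0.5733 -0.2831  0.0856] [-0.17 -0.57 -1.74]
13 [ 0.5724 -0.2859  0.077 ] [-0.13 -0.43 -1.78]
8 [ 0.5718 -0.2881  0.068 ] [-0.08 -0.28 -1.81]
3 [ 0.5714 -0.2894  0.059 ] [-0.04 -0.12 -1.83]
```

>>> jog_arm([
  [0, 0, -0.02],
  [0, 0, -0.0215],
  [0, 0, 0],
  [0, 0, 0],
  [0, 0, 0],
], hand=[0, 0, 0, 0, 0], yaw=[0, 0, 0, 0, 0])

```text
time_s: 11.02
position: [0.5881, -0.2374, 0.141]
tool_rot: [[-0.958, 0.288, 0.002], [0.288, 0.958, -0.001], [-0.002, -0.0, -1.0]]
ft_force: [-0.6, 0.6, 0.6]
grip_width: -0.0006
gripper_force: 0.0
```

>>> jog_arm([
  [-0.00045, -0.0015, -0.0009],
  [-0.00045, -0.0015, -0.0009],
  [-0.00045, -0.0015, -0.0009],
  [-0.00045, -0.0015, -0.001],
  [-0.00045, -0.0015, -0.001],
], hand=[0, 0, 0, 0, 0], yaw=[0, 0, 0, 0, 0])

```text
time_s: 11.65
position: [0.5856, -0.2449, 0.135]
tool_rot: [[-0.958, 0.288, -0.0], [0.288, 0.958, 0.0], [0.0, 0.0, -1.0]]
ft_force: [-0.2, 1.1, 0.3]
grip_width: -0.0002
gripper_force: 0.0
```

>>> jog_arm([
  [-0.00043, -0.0014, -0.0011],
  [-0.00043, -0.0014, -0.0011],
  [-0.00043, -0.0014, -0.0011],
  [-0.00043, -0.0014, -0.0011],
  [-0.00043, -0.0014, -0.0011],
], hand=[0, 0, 0, 0, 0], yaw=[0, 0, 0, 0, 0])

```text
time_s: 12.28
position: [0.5835, -0.2519, 0.1296]
tool_rot: [[-0.958, 0.288, 0.0], [0.288, 0.958, 0.0], [-0.0, 0.0, -1.0]]
ft_force: [-0.3, 0.5, -0.5]
grip_width: -0.0001
gripper_force: 0.1
```

>>> jog_arm([
  [-0.0004, -0.0013, -0.0012],
  [-0.0004, -0.0013, -0.0012],
  [-0.0004, -0.0013, -0.0012],
  [-0.0004, -0.0013, -0.0012],
  [-0.0004, -0.0013, -0.0012],
], hand=[0, 0, 0, 0, 0], yaw=[0, 0, 0, 0, 0])

```text
time_s: 12.9
position: [0.5815, -0.2584, 0.1235]
tool_rot: [[-0.958, 0.288, -0.0], [0.288, 0.958, 0.0], [0.0, 0.0, -1.0]]
ft_force: [0.0, -0.5, 0.7]
grip_width: -0.0001
gripper_force: 0.2
```

>>> jog_arm([
  [-0.00037, -0.0012, -0.0013],
  [-0.00037, -0.0012, -0.0013],
  [-0.00037, -0.0012, -0.0013],
  [-0.00037, -0.0012, -0.0013],
  [-0.00037, -0.0012, -0.0013],
], hand=[0, 0, 0, 0, 0], yaw=[0, 0, 0, 0, 0])

```text
time_s: 13.52
position: [0.5797, -0.2644, 0.117]
tool_rot: [[-0.958, 0.288, -0.0], [0.288, 0.958, 0.0], [0.0, 0.0, -1.0]]
ft_force: [-0.2, 1.5, -0.3]
grip_width: 0.0002
gripper_force: 0.1
```

```bash
python3 - <<'E'
from arc import *
S,im=shot("side","s2"); s=env.observe(); print(np.linalg.norm(s["ft_force"]),s["ft_force"].round(2))
a=cv2.resize(im[175:245,270:380],None,fx=7,fy=7,interpolation=cv2.INTER_CUBIC); cv2.imwrite("pics/s2c.png",a)
E
```

```text
13.525 [ 0.5797 -0.2644  0.117 ] [ 0.0467 -0.1701  0.117 ] [-0.23  1.49 -0.28]
1.4036294851905162 [-0.82 -0.83 -0.78]
```

View pics/s2c.png

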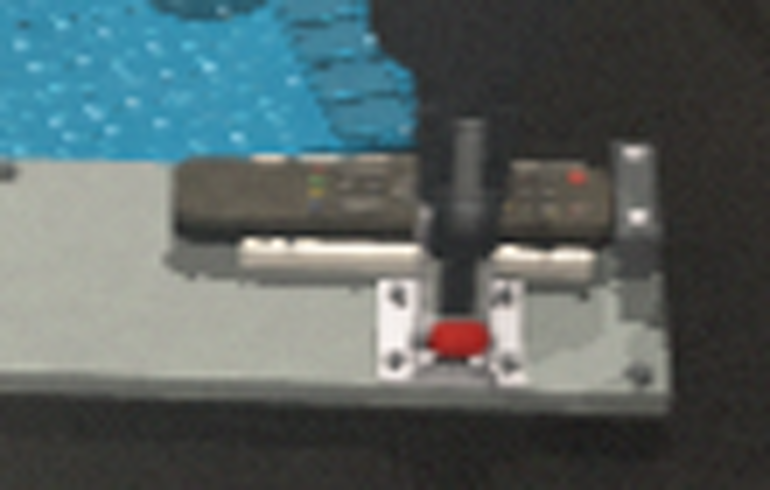

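The side crop shows the finger on the red grip at (460,338), which has swung down already, and the remote touching the stop at (612,190). I'll continue with finer steps.

>>> jog_arm([
  [-0.00033, -0.0011, -0.00143],
  [-0.00033, -0.0011, -0.00143],
  [-0.00033, -0.0011, -0.00143],
  [-0.0002, -0.0006, -0.0007],
  [-0.0002, -0.0006, -0.0007],
], hand=[0, 0, 0, 0, 0], yaw=[0, 0, 0, 0, 0])

```text
time_s: 14.2
position: [0.5784, -0.2687, 0.1115]
tool_rot: [[-0.958, 0.288, 0.0], [0.288, 0.958, 0.0], [-0.0, 0.0, -1.0]]
ft_force: [-0.3, 3.1, 3.2]
grip_width: -0.0001
gripper_force: 2.1
```

>>> jog_arm([
  [-0.00017, -0.00053, -0.00075],
  [-0.00017, -0.00053, -0.00075],
  [-0.00016, -0.0005, -0.00076],
  [-0.00016, -0.0005, -0.00076],
  [-0.00016, -0.0005, -0.00076],
], hand=[0, 0, 0, 0, 0], yaw=[0, 0, 0, 0, 0])

```text
time_s: 14.82
position: [0.5775, -0.2714, 0.1077]
tool_rot: [[-0.958, 0.288, 0.0], [0.288, 0.958, -0.0], [-0.0, -0.0, -1.0]]
ft_force: [1.3, 2.5, 4.7]
grip_width: -0.0004
gripper_force: 3.0
```

>>> jog_arm([
  [-0.00015, -0.00048, -0.00077],
  [-0.00015, -0.00048, -0.00077],
  [-0.00015, -0.00048, -0.00078],
  [-0.00014, -0.00046, -0.00078],
  [-0.00014, -0.00046, -0.00078],
], hand=[0, 0, 0, 0, 0], yaw=[0, 0, 0, 0, 0])

```text
time_s: 15.45
position: [0.5769, -0.2737, 0.104]
tool_rot: [[-0.958, 0.288, 0.001], [0.288, 0.958, -0.0], [-0.001, -0.0, -1.0]]
ft_force: [0.3, 4.1, 5.6]
grip_width: 0.0003
gripper_force: 3.8
```

>>> jog_arm([
  [-0.00013, -0.00044, -0.00079],
  [-0.00013, -0.00043, -0.00079],
  [-0.00013, -0.00043, -0.0008],
  [-0.00013, -0.00042, -0.0008],
  [-0.00013, -0.00042, -0.0008],
], hand=[0, 0, 0, 0, 0], yaw=[0, 0, 0, 0, 0])

```text
time_s: 16.08
position: [0.5762, -0.2761, 0.1001]
tool_rot: [[-0.958, 0.288, 0.0], [0.288, 0.958, -0.001], [-0.001, -0.0, -1.0]]
ft_force: [0.2, 2.0, 7.2]
grip_width: 0.0001
gripper_force: 3.5
```

>>> jog_arm([
  [-0.00012, -0.00041, -0.00081],
  [-0.00012, -0.0004, -0.00081],
  [-0.00012, -0.0004, -0.00081],
  [-0.00012, -0.0004, -0.00082],
  [-0.00012, -0.00039, -0.00082],
], hand=[0, 0, 0, 0, 0], yaw=[0, 0, 0, 0, 0])

```text
time_s: 16.7
position: [0.5756, -0.2782, 0.0961]
tool_rot: [[-0.958, 0.288, 0.001], [0.288, 0.958, -0.001], [-0.001, -0.001, -1.0]]
ft_force: [0.2, 1.8, 8.2]
grip_width: -0.0001
gripper_force: 3.6
```

>>> jog_arm([
  [-0.00011, -0.00038, -0.00083],
  [-0.00011, -0.00038, -0.00083],
  [-0.00011, -0.00037, -0.00084],
  [-0.00011, -0.00036, -0.00084],
  [-0.0001, -0.00036, -0.00084],
], hand=[0, 0, 0, 0, 0], yaw=[0, 0, 0, 0, 0])

```text
time_s: 17.32
position: [0.575, -0.2802, 0.0919]
tool_rot: [[-0.958, 0.288, 0.0], [0.288, 0.958, -0.001], [-0.001, -0.001, -1.0]]
ft_force: [-0.5, 0.5, 6.8]
grip_width: -0.0004
gripper_force: 3.3
```

Force is now falling (6.8 N), so I continue with the same small steps.

>>> jog_arm([
  [-0.0001, -0.00034, -0.00085],
  [-0.0001, -0.00034, -0.00085],
  [-0.0001, -0.00033, -0.00085],
  [-0.0001, -0.00033, -0.00086],
  [-0.0001, -0.00032, -0.00086],
], hand=[0, 0, 0, 0, 0], yaw=[0, 0, 0, 0, 0])

```text
time_s: 17.95
position: [0.5744, -0.2821, 0.0875]
tool_rot: [[-0.958, 0.288, 0.0], [0.288, 0.958, -0.001], [-0.001, -0.001, -1.0]]
ft_force: [-0.9, 0.4, 6.1]
grip_width: -0.0002
gripper_force: 2.7
```

>>> jog_arm([
  [-9e-05, -0.0003, -0.00086],
  [-9e-05, -0.0003, -0.00086],
  [-9e-05, -0.00029, -0.00087],
  [-9e-05, -0.00028, -0.00087],
  [-9e-05, -0.00028, -0.00087],
], hand=[0, 0, 0, 0, 0], yaw=[0, 0, 0, 0, 0])

```text
time_s: 18.58
position: [0.5739, -0.2833, 0.0829]
tool_rot: [[-0.958, 0.288, -0.0], [0.288, 0.958, -0.001], [-0.0, -0.001, -1.0]]
ft_force: [-0.3, -1.3, 4.7]
grip_width: 0.0002
gripper_force: 1.8
```

>>> jog_arm([
  [-7e-05, -0.00022, -0.0007],
  [-7e-05, -0.00022, -0.0007],
  [-7e-05, -0.00022, -0.0007],
  [-7e-05, -0.00022, -0.0007],
  [-6e-05, -0.0002, -0.0007],
], hand=[0, 0, 0, 0, 0], yaw=[0, 0, 0, 0, 0])

```text
time_s: 19.2
position: [0.5736, -0.2838, 0.0792]
tool_rot: [[-0.958, 0.288, -0.0], [0.288, 0.958, 0.0], [0.0, 0.0, -1.0]]
ft_force: [0.1, -1.0, 3.5]
grip_width: -0.0001
gripper_force: 1.0
```

>>> jog_arm([
  [-5e-05, -0.00018, -0.0007],
  [-5e-05, -0.00018, -0.0007],
  [-5e-05, -0.00018, -0.0007],
  [-5e-05, -0.00018, -0.0007],
  [0, 0, 0],
], hand=[0, 0, 0, 0, 0], yaw=[0, 0, 0, 0, 0])

```text
time_s: 19.82
position: [0.5733, -0.2844, 0.0764]
tool_rot: [[-0.958, 0.288, -0.0], [0.288, 0.958, 0.001], [0.001, 0.0, -1.0]]
ft_force: [-0.6, 0.4, -0.4]
grip_width: 0.0
gripper_force: 0.0
```

Force has dropped to nothing. I'll advance a little more by feel to make sure the handle has run ahead, then read the force.

>>> jog_arm([
  [-5e-05, -0.00016, -0.0007],
  [-5e-05, -0.00016, -0.0007],
  [0, 0, 0],
  [0, 0, 0],
  [0, 0, 0],
], hand=[0, 0, 0, 0, 0], yaw=[0, 0, 0, 0, 0])

```text
time_s: 20.45
position: [0.5734, -0.2849, 0.0752]
tool_rot: [[-0.958, 0.288, -0.0], [0.288, 0.958, 0.0], [0.0, 0.0, -1.0]]
ft_force: [0.5, 0.0, -0.4]
grip_width: -0.0001
gripper_force: 0.0
```

>>> jog_arm([
  [0, 0, 0.003],
  [0, 0, 0.02],
  [0, 0, 0.05],
  [0, 0, 0.05],
  [0, 0, 0],
], hand=[0, 0, 0, 0, 0], yaw=[0, 0, 0, 0, 0])

```text
time_s: 21.08
position: [0.5745, -0.2857, 0.2029]
tool_rot: [[-0.958, 0.288, 0.007], [0.288, 0.958, -0.005], [-0.008, -0.003, -1.0]]
ft_force: [-0.3, -0.3, -0.8]
grip_width: 0.0004
gripper_force: 0.0
```

>>> jog_arm([
  [0, 0.05, 0],
  [0, 0.06, 0],
  [0, 0.06, 0],
  [0, 0.06, 0],
  [0, 0, 0],
], hand=[0, 0, 0, 0, 0], yaw=[0, 0, 0, 0, 0])

```text
time_s: 21.7
position: [0.5727, -0.0511, 0.1977]
tool_rot: [[-0.959, 0.283, -0.001], [0.283, 0.959, 0.001], [0.002, 0.0, -1.0]]
ft_force: [-0.3, -0.5, -0.1]
grip_width: 0.0004
gripper_force: 0.0
```

```bash
python3 - <<'E'
from h import *
C,im=shot("wrist","w4"); s=env.observe(); print(s["time_s"],s["position"].round(4))
m=((im[:,:,2].astype(int)>140)&(im[:,:,1]<80)&(im[:,:,0]<80)).astype(np.uint8)
n,l,st,c=cv2.connectedComponentsWithStats(m); i=1+np.argmax(st[1:,4]); pts=np.argwhere(l==i)[:,::-1].astype(np.float32)
(cx,cy),(w,h),_=cv2.minAreaRect(pts); ax=np.linalg.svd(pts-pts.mean(0),full_matrices=False)[2][0]; ax*=-np.sign(ax[0]); L=max(w,h)/2
a,o=[onx(C,*(np.array([cx,cy])+k*L*ax),.048) for k in(-1,1)]
print(a.round(4),o.round(4),"angle",np.degrees(np.arctan2(o[2]-a[2],a[1]-o[1])).round(1))
E
```

```text
21.75 [ 0.5731 -0.0533  0.1977]
[ 0.048  -0.1525  0.041 ] [ 0.048  -0.2291  0.0517] angle 7.9
```

View pics/w4.png

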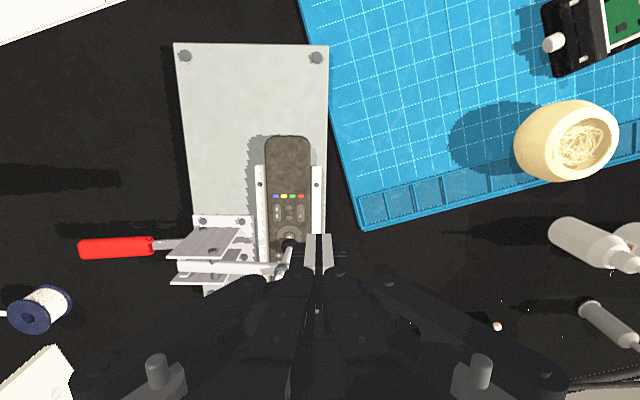

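The wrist picture shows the red handle (115,247) lying low at about 8°, past where the finger let go (about 12°), and staying there by itself. The pad at (290,243) is on the remote, and the remote's −x end is at (287,135). One numeric check of the seat, then I hand in.

```bash
python3 - <<'E'
from h import *
C=cam("wrist"); e=tof(onz(C,287,135,.037)); print(e.round(4))
if abs(e[0]+.072)<.004: print(env.close_job())
E
```

```text
[-0.072  -0.0025  0.037 ]
the job is handed in; nothing more can be done
None
```

The job is handed in: the remote sits against the steel stop, and the toggle clamp is past its dead point and stays locked by itself, with its pad on the remote. Pushing forces peaked at about 7 N on the remote and 8 N on the handle, and it took about 22 s of the 64 s allowed.

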